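# Mark the third bay and push the tape measure home

### The arm

A 6-joint arm with a two-finger parallel gripper is mounted at the origin on the work surface; the furniture and walls round the work are solid. World frame = base frame: x ahead of the robot, y to its left, z up, the work surface at z = 0. Lengths are in m, angles in rad, forces in N, time in s.
With the tool pointing down it reaches from about 0.25 to 0.775 m from the base axis. Payload 8.9 kg.
Tool frame: the origin (TCP) lies midway between the tips of the shut fingers; the grasp point (between the pads) lies 19 mm behind it (robot.tcp_to_grasp is the distance from the TCP to the grasp point, in m); z points along the fingers, y is the line along which they close (so a half turn about z gives the same grasp; the last joint's range is limited). The gripper opens to 85 mm and grips with 20 to 120 N. Pads are 22 mm wide; open, the fingers measure 114 mm over their backs; the gripper's body (76 mm by 85 mm) begins 54 mm behind the grasp point. The pads swing forward as they close: fully open they stand 13 mm farther back than shut.
Start: joints at [0.997, 0.291, -0.153, 1.127, 0, 1.431], TCP at [0.221, 0.476, 0.231] pointing down, gripper open.
Joint ranges: [-2.52, 2.52], [-0.91, 1.74], [-1.3, 1.37], [-1.96, 2.02], [-1.52, 1.47], [-3.14, 3.14]. Speed limits (rad/s): [2.22, 2.22, 2.79, 3.14, 3.14, 3.14].

### API

Orientations are given as a unit quaternion [w, x, y, z].
In Python, from bench import robot gives the robot as it stands.
- The arm moves only by the tool servo_tool, never from a script. Its argument "plan" is a list of rows, each a list of 4 numbers: the shift along the tool's x, y, z in m, then the turn about the tool's z in degrees. A call has 1 to 5 rows; each row is the pose to reach, as a shift and turn from the pose commanded when the call began, along the tool's axes at that moment; what a row does not reach only later rows make up. A row lasts 1/8 s, in which the tool goes at most 62.5 mm and 10.7 degrees, less where a joint would pass 70% of its speed; a pose out of reach is approached as far as the arm can. A call with a gripper value outside its range is refused whole. "gripper" is the closure, from -1 (fully open) to 1 (shut), set as the call begins (left out, the last holds). The fingers move at their own pace and stop on an object; the grip force is fixed at half the most. Time passes only in rows, so rows that repeat a pose let the fingers close. It gives the time, the measured TCP pose, the force, the opening and the grip force at its end, in the units of the state.
- robot.sense(): the state, without advancing time (a new reading comes with each control period).
- robot.snapshot(name): name is "side" or "top"; returns a dict with "frame" (480x640x3 uint8, red, green, blue), "range_z" (480x640 float32, m along the optical axis (not along the pixel's ray), 0 where there is no reading), "intrinsics" (3x3 intrinsics, pixels), "k1" (the pictures are not rectified: a ray, as slopes to the right and down, at radius r is drawn at 1 + k1 r^2 times it, then the intrinsics apply), "rvec" (rotation vector, rad) and "tvec" (3), from world to camera coordinates, as OpenCV has them. Camera axes: x right, y down, z forward; pixel columns grow to the right and rows downward; lengths in m; the calibration is good to about 2 mm. A picture is of the moment at which its call begins.
- robot.sign_off(): hands the job in; it is judged then, once.
Trained networks look in the newest picture that a camera, given by its name, has taken for a name from the list of things; names that differ only in an ending like _2 or _b are one class to them, and where a whole thing is asked for, a point or a joint stands for the part that bears it (a point fixed in the world has none). Each returns a list of dicts, best first, with "score" (0 to 1); they miss things now and then, are a little off and sometimes report something else, mostly with a low value. They report only what shows in the picture. A call takes as long as a camera call. They do not tell look-alikes from the thing itself.
- robot.search_frame(label, camera): "location" ([x, y, z] in m, in world coordinates, good to about 4 mm: the middle of the surface that is visible of it).
- robot.spot_point(label, camera): "location" ([x, y, z] in m, in world coordinates, good to about 4 mm: a listed point, or the origin of a listed thing).
The state is a dict: "time": time; "joints": joint angles; "dq": joint speeds; "effort": joint torques, N m; "tool_pos": TCP position; "orientation": TCP orientation; "ft_force": force on the tool from outside, world axes, zero at the start; "wrist_torque": the same for the moment, N m; "finger_gap": opening from 0.0 (shut) to 1.0 (fully open); "grip_force": force on a finger pad.
Only numpy, scipy, OpenCV 4.12 (cv2) and the standard library are available. Lean on these libraries where they do the work, as an engineer would, in place of code of your own. Each camera call takes 0.05 s, during which the arm holds its last target. There are 200 camera calls.

### The job

Put the tape measure away in the bay rack, by pushing with the fingertips only, without lifting or tipping it. First run a fingertip along the rail, pushing the sliding marker away from the end post where it is parked, and count the gaps until it stands over the third one; then push the tape measure across the bench into that third gap until it is fully home against the back board. Leave the marker over the third gap and the other things where they are.

Things in the scene. Friction and masses are not known exactly. Their poses are not given: they have to be found in the camera images.
- rack: Plywood bay rack fixed on the bench, 400 mm wide, open in front, above and below. Origin: on the bench, mid-width. x points into the rack, away from the robot; y left along it; z up. Five dividers, 8 mm thick, 44 mm high, bound four gaps 90 mm wide, centred at y = +147, +49, -49, -147 mm (first to fourth, counted from the left, where the marker is parked). Third gap empty, one thing in each other.
- back_board (a point): Middle of the top edge of the back board's inner face, at rack x = +25 mm, y = 0, 50 mm above the bench. The dividers' rounded front ends lie at rack x = -37 mm, so the gaps are 62 mm deep; their floor is the bench itself.
- rail_left (a point): Left end of the steel rail (10 mm thick, along rack y), on its axis: rack x = +31 mm, y = +192 mm, 72 mm above the bench, at the left end post. The two end posts are 8 mm thick and 88 mm high, at rack y = +196 and -196 mm.
- spool_a: Thread spool, 34 mm across, 48 mm high, standing in the middle of one of the other gaps (first, second or fourth). Leave it alone. Origin: centre of its underside.
- spool_b: The same kind of spool in another of those gaps. Leave it alone. Origin: centre of its underside.
- small_tape: Small roll of black tape, 53 mm across, 19 mm high, lying in the last of those gaps. Leave it alone. Origin: centre of its underside.
- screwdriver: Screwdriver, 172 mm long (y), handle 28 mm thick (+y end), lying on the bench in front of the left half of the rack. Leave it alone. Origin: middle of its length, at bench height.
- marker (a joint): Slide of the dark steel marker along the rail, m. Marker centre is at rack y = 0.175 - value: 0 = parked at the left end post, growing to the right up to 0.350; middle of the first gap 0.028, second 0.126, third 0.224, fourth 0.322. About 1.5 N moves it; it stays where it is left. It starts over the first gap.
- marker_tab (a point): Point on the centreline of the marker's upright finger tab, 117 mm above the bench. The tab is 14 mm wide along the rail, 28 mm across it, and stands 86 to 130 mm above the bench. The block under it is 24 mm wide, 58 to 86 mm up, with a small tongue towards the robot at 61 to 66 mm.
- tape_measure: Tape measure lying flat in front of the rack, within 50 mm sideways of the third gap's middle: yellow and black, 66 mm wide (x), 74 long (y), 36 high, 0.15 to 0.3 kg. Origin: centre of its underside. Its +y end, 37 mm from it and flat over 50 mm, looks roughly to the robot, -y (37 mm) to the rack. Home in a gap, its origin is at rack x = -12 mm and 12 mm of it stick out in front.
There are look-alikes about, which are no part of the job. What is meant by the tape_measure is not blue, green or turquoise, and is the larger of those in its own colour.

How it is judged:
On the way, in this order (a step that is already met when the one before it is completed fails the run):
1. the marker stands over the third gap while the tape measure is still outside the rack (value of joint marker between 0.192 and 0.256 m and velocity of joint marker between -0.02 and 0.02 m/s and x of tape_measure in the frame of rack below -0.06 m), for 0.2 s.
2. the tape measure is home in the third gap (x of tape_measure in the frame of rack between -0.022 and 0 m and y of tape_measure in the frame of rack between -0.069 and -0.029 m and height (world z) of tape_measure below 0.004 m and angle between tape_measure's own z axis and vertical below 0.1 rad), for 0.2 s.
At the end, for the whole second after the job is handed in: The marker's centre is within 32 mm of the middle of the third gap, and the tape measure lies flat and at rest on the bench in the third gap, its centre within 20 mm of the gap's middle and at most 10 mm short of touching the back board (all of step 2 and value of joint marker between 0.192 and 0.256 m and linear speed of tape_measure below 0.01 m/s).
It fails at once if the tape measure is lifted or tipped (height (world z) of tape_measure above 0.01 m or angle between tape_measure's own z axis and vertical above 0.35 rad).
It fails at once if the first spool is disturbed by more than 15 mm (distance of spool_a from where it was at the start of the episode above 0.015 m).
It fails at once if the second spool is disturbed by more than 15 mm (distance of spool_b from where it was at the start of the episode above 0.015 m).
It fails at once if the small tape roll is disturbed by more than 15 mm (distance of small_tape from where it was at the start of the episode above 0.015 m).
It fails at once if the screwdriver is disturbed by more than 15 mm (distance of screwdriver from where it was at the start of the episode above 0.015 m).
It also fails if it takes over 67 s, if anything falls off the work surface, if the arm or the gripper's body presses on something with over 40 N, if the wrist force passes 120 N, or if a joint passes its speed limit or range.

## Working session

There is one attempt and no reset: what is moved stays moved. The work goes in short steps, Python scripts to look and compute and a tool call to move; the robot and the scene stay as the last step left them, time stands still between calls to the robot, and variables do not carry over. Pictures are saved under pics/ and viewed, at most 10 in all, crops included, and the job is handed in when it is done.

Besides the shell and the picture viewer there is one more tool, called as name(argument=value, ...) on one line, values as JSON. servo_tool: Moves the arm, as the interface text tells. Its arguments: {"type":"object","properties":{"plan":{"type":"array"},"gripper":{"type":"number"}},"required":["plan"]}

```bash
mkdir -p pics
cat > h.py <<'E'
from bench import robot
import numpy as np, cv2
def snap(c,n=None):
    s=robot.snapshot(c)
    if n: cv2.imwrite(f'pics/{n}.png',s['frame'][:,:,::-1])
    return s
def px(s,p):
    R=cv2.Rodrigues(np.array(s['rvec'],float))[0]
    d=np.array([s['k1'],0,0,0,0],float)
    return cv2.projectPoints(np.array([p],float),np.array(s['rvec'],float),np.array(s['tvec'],float),np.array(s['intrinsics'],float),d)[0].ravel().round().astype(int)
def world(s,u,v,z=None):
    K=np.array(s['intrinsics'],float);d=np.array([s['k1'],0,0,0,0],float)
    x,y=cv2.undistortPoints(np.array([[[u,v]]],float),K,d).ravel()
    R=cv2.Rodrigues(np.array(s['rvec'],float))[0];t=np.array(s['tvec'],float).ravel()
    C=-R.T@t; r=R.T@np.array([x,y,1.])
    if z is None: return C+r*s['range_z'][int(v),int(u)]
    return C+r*(z-C[2])/r[2]
E
python3 - <<'E'
from h import *
print(robot.sense())
for c in('side','top'):
    s=snap(c,c+'0')
    for n in('rack','back_board','rail_left','marker','marker_tab','tape_measure','screwdriver','small_tape','spool_a'):
        for f in(robot.search_frame,robot.spot_point):
            try:
                print(c,n,f.__name__,[(np.round(d['location'],3).tolist(),round(d['score'],2),px(s,d['location']).tolist()) for d in f(n,c)])
            except Exception as e: print(c,n,f.__name__,e)
E
```

```text
{'time': 0.0, 'joints': array([ 9.96684763e-01,  2.91257457e-01, -1.54130695e-01,  1.12670473e+00,
       -2.05212064e-05,  1.43151631e+00]), 'dq': array([-2.03293091e-03, -4.94095175e-04, -2.43655047e-05,  6.70718403e-04,
       -8.39359681e-04, -1.21348364e-03]), 'effort': array([ 7.83114174e-04, -5.37141180e+01,  3.31376588e+01,  1.57066213e-02,
       -2.41394882e-04, -1.97634677e-05]), 'tool_pos': array([0.22091046, 0.47577168, 0.23074254]), 'orientation': array([-2.16750089e-04,  2.15706907e-01,  9.76457941e-01, -6.11053207e-04]), 'ft_force': array([ 0.46245721,  0.8832102 , -0.4110703 ]), 'wrist_torque': array([-0.00076742, -0.02134001, -0.00309404]), 'grip_force': 0.0, 'finger_gap': 0.9996331579160849}
side rack call []
side rack call [([0.598, -0.031, -0.001], 0.69, [372, 275]), ([0.569, 0.116, -0.006], 0.54, [318, 252])]
side back_board call [([0.612, -0.034, 0.041], 0.76, [380, 255])]
side back_board call [([0.62, -0.025, 0.051], 0.71, [380, 247])]
side rail_left call [([0.616, -0.038, 0.037], 0.63, [382, 257])]
side rail_left call [([0.599, 0.165, 0.07], 0.75, [317, 209])
[... 2517 characters left out ...]
.76, [429, 246]), ([0.343, -0.144, -0.001], 0.63, [389, 313]), ([0.321, -0.282, 0.002], 0.62, [459, 323])]
top screwdriver call [([0.424, 0.148, 0.021], 0.78, [239, 274])]
top screwdriver call [([0.417, 0.114, 0.0], 0.66, [257, 278]), ([0.6, -0.024, 0.002], 0.65, [325, 187]), ([0.605, 0.161, 0.07], 0.52, [229, 176])]
top small_tape call [([0.583, 0.022, 0.019], 0.75, [302, 193])]
top small_tape call [([0.585, 0.02, 0.003], 0.68, [304, 195])]
top spool_a call [([0.599, -0.173, 0.043], 0.8, [401, 181]), ([0.562, 0.118, 0.045], 0.72, [253, 201])]
top spool_a call [([0.604, -0.181, -0.005], 0.81, [401, 185]), ([0.496, -0.092, -0.004], 0.69, [360, 237]), ([0.566, 0.12, -0.001], 0.65, [255, 205])]
```

View pics/top0.png

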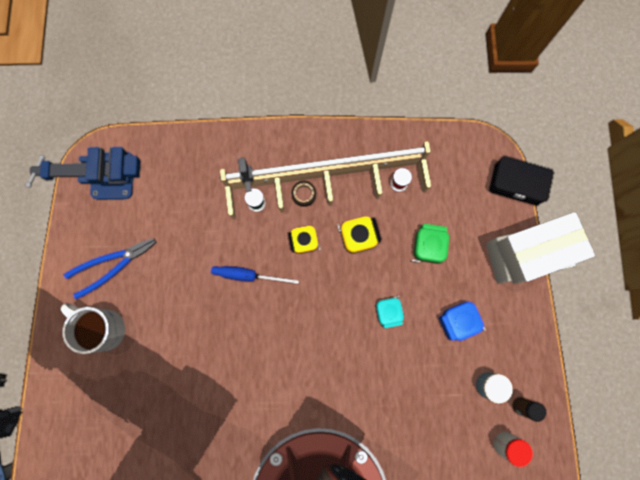

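View pics/side0.png

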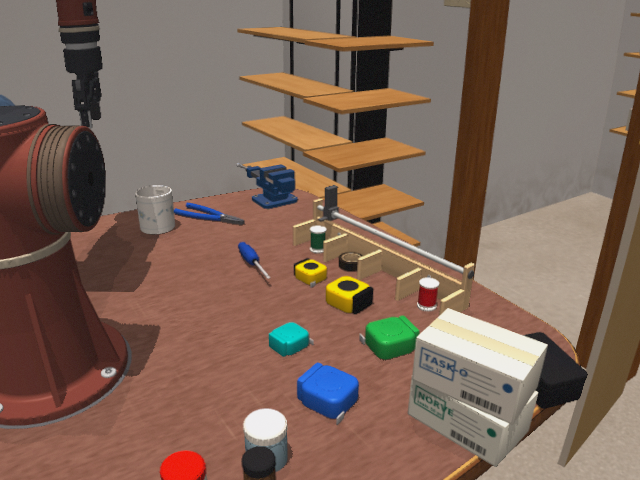

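Top view: the larger yellow tape measure is at (360,235), in front of empty gap 3 at about (352,185). The smaller yellow look-alike is at (304,240), the marker at (245,173), and the screwdriver between (212,270) and (298,282). Next I fit the rack pose and tape pose from depth.

Run:
```python
from h import *
s=snap('top')
K=np.array(s['intrinsics'],float);d=np.array([s['k1'],0,0,0,0],float)
g=np.stack(np.meshgrid(np.arange(640),np.arange(480)),-1).reshape(-1,1,2).astype(float)
xy=cv2.undistortPoints(g,K,d).reshape(-1,2);Z=s['range_z'].ravel()
R=cv2.Rodrigues(np.array(s['rvec'],float))[0];t=np.array(s['tvec'],float).ravel()
P=((np.c_[xy,np.ones(len(xy))]*Z[:,None])-t)@R; P=P.reshape(480,640,3)
np.save('P.npy',P); print('cam',-R.T@t, 'mm/px',1000*(P[235,361]-P[235,360]))
# tape
for (u,v) in((360,235),(304,240)):
    sub=P[v-30:v+30,u-28:u+28].reshape(-1,3); f=s['frame'][v-30:v+30,u-28:u+28].reshape(-1,3)
    m=(sub[:,2]>.018)&(sub[:,2]<.045)
    # connected comp
    M=m.reshape(60,56).astype(np.uint8); n,L=cv2.connectedComponents(M); k=L[30,28]
    pts=sub[(L==k).ravel()]
    r=cv2.minAreaRect(pts[:,:2].astype(np.float32)*1000);print(r,len(pts),np.median(pts[:,2]))
# rail axis: points z 0.068-.085 in rack region
sub=P[135:215,210:440]; m=(sub[...,2]>.066)&(sub[...,2]<.082); q=sub[m]
print('rail',len(q),cv2.fitLine(q[:,:2].astype(np.float32),cv2.DIST_HUBER,0,.001,.001).ravel(), q[:,1].min(),q[:,1].max())
m=(sub[...,2]>.084)&(sub[...,2]<.092); q=sub[m]
for a in(q[q[:,1]>.15],q[q[:,1]<-.15],q[abs(q[:,1]-.13)<.02]): print('posts',len(a),a.mean(0) if len(a) else 0)
m=(sub[...,2]>.1)&(sub[...,2]<.14); print('tab',sub[m].mean(0),sub[m].min(0),sub[m].max(0))
m=(sub[...,2]>.036)&(sub[...,2]<.055); q=sub[m]
def ev(p):
    x0,y0,a=p; c,si=np.cos(a),np.sin(a); dx,dy=q[:,0]-x0,q[:,1]-y0
    X=c*dx+si*dy;Y=-si*dx+c*dy; return X,Y
from scipy.optimize import minimize
h=q[:,2]; dv=np.array([196,98,0,-98,-196])*1e-3
def cost(p):
    X,Y=ev(p)
    dd=np.abs(Y[:,None]-dv).min(1); dD=np.hypot(np.maximum(dd-.004,0),np.maximum(np.maximum(-.037-X,X-.025),0))
    dB=np.hypot(np.maximum(np.abs(X-.029)-.004,0),0)
    return np.minimum(np.minimum(dD,dB),.01).sum()
b=min((minimize(cost,[.598,-.025,a],method='Nelder-Mead',options=dict(xatol=1e-5,fatol=1e-6,maxiter=3000)) for a in(.09,.11,.13,.15)),key=lambda r:r.fun)
print('rack',b.x,b.fun/len(q),len(q))
```

```text
cam [3.15024394e-01 7.25603189e-04 1.02446744e+00] mm/px [ 0.06348138 -1.99974235 -0.52793383]
((497.9426574707031, -90.5778579711914), (64.24447631835938, 72.3256607055664), 13.472898483276367) 1139 0.033379120048050034
((489.80072021484375, 23.607017517089844), (49.42639923095703, 55.35008239746094), 9.819785118103027) 660 0.02561007964221923
rail 1094 [ 0.13232109 -0.9912069   0.62106025  0.02438307] -0.22459981682924168 0.17710039216125817
posts 46 [0.60308557 0.17063696 0.08705788]
posts 48 [ 0.65381766 -0.21774678  0.08734089]
posts 45 [0.60638104 0.12382354 0.0863878 ]
tab [0.6063492  0.12793733 0.12409769] [0.59433374 0.12053032 0.10006395] [0.62409123 0.13796065 0.13289051]
rack [ 0.59779195 -0.02725487  0.12701635] 0.002174020041374601 2223
```

Run:
```python
from h import *
P=np.load('P.npy'); s=snap('top'); u,v=360,235
for lo in(.012,.018,.026,.030):
    S=P[v-30:v+30,u-28:u+28]; M=((S[...,2]>lo)&(S[...,2]<.045)).astype(np.uint8); n,L=cv2.connectedComponents(M); pts=S[L==L[30,28]]
    r=cv2.minAreaRect(pts[:,:2].astype(np.float32)*1000); print(lo,r,cv2.boxPoints(r).round().tolist(),pts[:,2].max())
a=s['frame'][135:275,270:460,::-1]; cv2.imwrite('pics/c1.png',cv2.resize(a,None,fx=4,fy=4,interpolation=cv2.INTER_CUBIC))
s=snap('side');a=s['frame'][220:330,270:450,::-1]; cv2.imwrite('pics/c2.png',cv2.resize(a,None,fx=4,fy=4,interpolation=cv2.INTER_CUBIC))
```

```text
0.012 ((497.72027587890625, -89.48995971679688), (64.30956268310547, 74.50059509277344), 13.73116683959961) [[458.0, -61.0], [475.0, -133.0], [538.0, -118.0], [520.0, -46.0]] 0.04027206118923566
0.018 ((497.9426574707031, -90.5778579711914), (64.24447631835938, 72.3256607055664), 13.472898483276367) [[458.0, -63.0], [475.0, -133.0], [538.0, -118.0], [521.0, -48.0]] 0.04027206118923566
0.026 ((497.9287414550781, -90.60045623779297), (64.215087890625, 72.3073959350586), 13.357897758483887) [[458.0, -63.0], [475.0, -133.0], [538.0, -118.0], [521.0, -48.0]] 0.04027206118923566
0.03 ((497.64288330078125, -90.97581481933594), (63.40389633178711, 71.67217254638672), 14.265698432922363) [[458.0, -64.0], [476.0, -134.0], [537.0, -118.0], [520.0, -48.0]] 0.04027206118923566
```

View pics/c1.png

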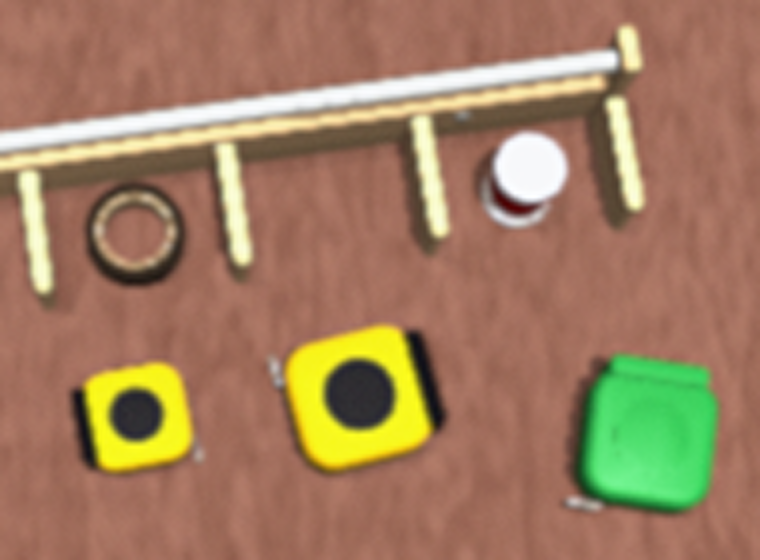

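View pics/c2.png

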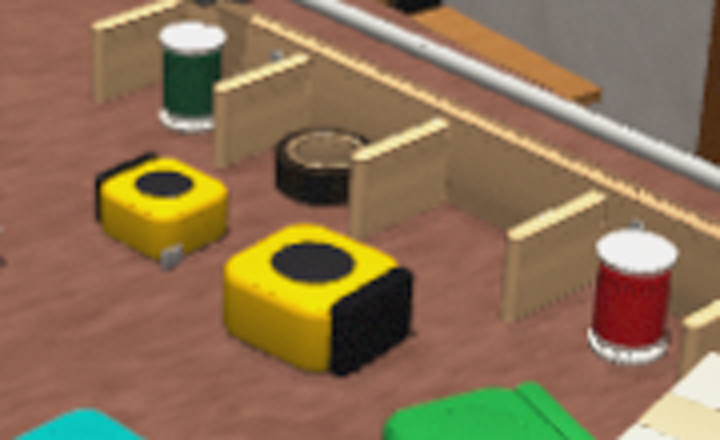

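Rack: origin (0.598, -0.0275), yaw 0.129 rad. Tape in the rack frame: x ≈ -0.107, y ≈ -0.049 (already centred on gap 3), yawed about 6° relative to the rack. I shut the fingers, turn to the rack axes and go towards the left of the marker.

servo_tool(plan=[[-0.05,-0.011,0,-6.5],[-0.1,-0.022,0,-13],[-0.15,-0.033,0,-19.5],[-0.2,-0.044,0,-26],[-0.25,-0.055,0,-32.4]], gripper=1)

```text
time: 2.58
tool_pos: [0.426, 0.3199, 0.2315]
orientation: [0.0, -0.067, 0.998, 0.0]
ft_force: [0.2, -0.3, 0.6]
finger_gap: -0.002
grip_force: 0.0
```

```bash
cat >> h.py <<'E'
RO=np.array([.598,-.0275]);A=.129
RR=np.array([[np.cos(A),-np.sin(A)],[np.sin(A),np.cos(A)]])
def rk(p): return np.r_[RR.T@(np.array(p)[:2]-RO),np.array(p)[2:3]]
def state(*tg):
    from scipy.spatial.transform import Rotation as Ro
    s=robot.sense(); q=s['orientation']; M=Ro.from_quat(np.r_[q[1:],q[0]]).as_matrix()
    print('t',s['time'],'rack',rk(s['tool_pos']).round(4),'F',s['ft_force'].round(2),'gap',s['finger_gap'],'yerr deg',np.degrees(np.arctan2(M[1,1],M[0,1])-np.pi/2-A).round(2),'tilt',M[:,2].round(3))
    for g in tg:
        w=np.r_[RO+RR@np.array(g[:2]),g[2]]; print('shift',(M.T@(w-s['tool_pos'])).round(4))
E
python3 -c "
from h import *
state((.029,.21,.2),(.029,.21,.105))"
```

```text
t 2.575 rack [-0.1259  0.3666  0.2315] F [ 0.21 -0.29  0.59] gap -0.0023164442638201953 yerr deg 0.31 tilt [ 0.  0. -1.]
shift [-0.154  -0.1575  0.0315]
shift [-0.154  -0.1575  0.1265]
```

servo_tool(plan=[[-0.04,-0.04,0.01,0],[-0.08,-0.08,0.02,0],[-0.12,-0.12,0.03,0],[-0.154,-0.15,0.03,0.3],[-0.154,-0.15,0.03,0.3]])

```text
time: 3.2
tool_pos: [0.5991, 0.1901, 0.2005]
orientation: [0.0, -0.061, 0.998, -0.0]
ft_force: [1.0, 1.0, -0.7]
finger_gap: -0.003
grip_force: 0.0
```

```bash
python3 -c "
from h import *
state((.029,.21,.11))
snap('side','s1')"
```

```text
t 3.2 rack [0.029  0.2156 0.2005] F [ 1.04  0.98 -0.69] gap -0.0031093743288909442 yerr deg -0.4 tilt [ 0. -0. -1.]
shift [-0.     -0.0056  0.0905]
```

View pics/s1.png

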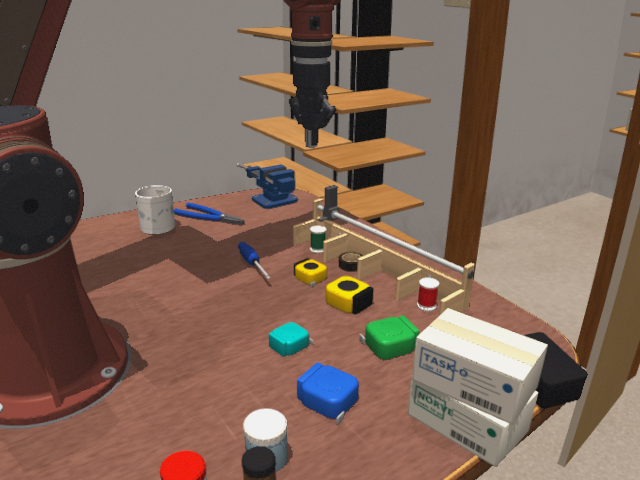

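The shut fingertips, at (312,145), are above and left of the marker tab at (331,200). I lower them.

servo_tool(plan=[[0,0,0.03,0],[0,0,0.06,0],[0,0,0.09,0],[0,0,0.09,0],[0,-0.015,0.09,0]])

```text
time: 3.88
tool_pos: [0.5989, 0.1783, 0.1127]
orientation: [0.001, -0.064, 0.998, 0.0]
ft_force: [-0.3, -1.1, -0.1]
finger_gap: -0.003
grip_force: 0.0
```

servo_tool(plan=[[0,-0.007,0,0],[0,-0.014,0,0],[0,-0.021,0,0],[0,-0.028,0,0],[0,-0.035,0,0]])

```text
time: 4.5
tool_pos: [0.6033, 0.1425, 0.1115]
orientation: [0.0, -0.063, 0.998, 0.0]
ft_force: [-0.3, 1.7, 1.1]
finger_gap: -0.006
grip_force: 0.8
```

```bash
python3 -c "
from h import *
state()
for c in('side','top'):
    snap(c); print([(rk(d['location']).round(3),d['score']) for d in robot.spot_point('marker_tab',c)])"
```

```text
t 4.5 rack [0.0271 0.1679 0.1115] F [-0.29  1.74  1.06] gap -0.005549843334525215 yerr deg -0.2 tilt [ 0.     0.001 -1.   ]
[(array([0.029, 0.148, 0.118]), 0.58)]
[(array([0.03 , 0.145, 0.118]), 0.68)]
```

Contact made: 1.7 N, with the marker centre about 20 mm ahead of the TCP. I push it along in stages.

servo_tool(plan=[[0,-0.012,0,0],[0,-0.025,0,0],[0,-0.038,0,0],[0,-0.051,0,0],[0,-0.063,0,0]])

```text
time: 5.32
tool_pos: [0.6112, 0.0791, 0.1113]
orientation: [-0.0, -0.062, 0.998, 0.0]
ft_force: [1.2, 1.1, -0.4]
finger_gap: -0.001
grip_force: 0.9
```

servo_tool(plan=[[0,-0.012,0,0],[0,-0.024,0,0],[0,-0.036,0,0],[0,-0.048,0,0],[0,-0.06,0,0]])

```text
time: 5.95
tool_pos: [0.6187, 0.0199, 0.1113]
orientation: [0.0, -0.063, 0.998, 0.0]
ft_force: [1.0, 1.9, -1.4]
finger_gap: -0.001
grip_force: 0.9
```

```bash
python3 -c "
from h import *
state((.029,-.028,.11))
for c in('side','top'):
    snap(c); print([(rk(d['location']).round(3),d['score']) for d in robot.spot_point('marker_tab',c)])"
```

```text
t 5.95 rack [0.0266 0.0444 0.1113] F [ 0.95  1.88 -1.43] gap -0.0008087008805542173 yerr deg -0.2 tilt [ 0.  0. -1.]
shift [-0.0026 -0.0723  0.0013]
[(array([0.029, 0.025, 0.118]), 0.74)]
[]
```

servo_tool(plan=[[0,-0.012,0,0],[0,-0.024,0,0],[0,-0.036,0,0],[0,-0.047,0,0],[0,-0.056,0,0]])

```text
time: 6.78
tool_pos: [0.6257, -0.0358, 0.1113]
orientation: [0.0, -0.062, 0.998, -0.0]
ft_force: [-0.2, 1.7, 0.2]
finger_gap: -0.003
grip_force: 0.9
```

servo_tool(plan=[[0,-0.006,0,0],[0,-0.011,0,0],[0,-0.015,0,0],[0,-0.017,0,0],[0,-0.017,0,0]])

```text
time: 7.4
tool_pos: [0.6277, -0.0519, 0.1112]
orientation: [-0.0, -0.063, 0.998, -0.0]
ft_force: [-0.2, -0.3, 0.3]
finger_gap: 0.002
grip_force: 0.0
```

servo_tool(plan=[[0,0.01,0,0],[0,0.02,-0.01,0],[0,0.03,-0.04,0],[0,0.03,-0.07,0],[0,0.03,-0.09,0]])

```text
time: 8.02
tool_pos: [0.6244, -0.021, 0.2037]
orientation: [0.001, -0.063, 0.998, -0.0]
ft_force: [0.3, -0.6, 0.3]
finger_gap: -0.003
grip_force: 0.0
```

```bash
python3 -c "
from h import *
state((-.17,-.047,.15))
for c in('side','top'):
    snap(c); print([(rk(d['location']).round(3),d['score']) for d in robot.spot_point('marker_tab',c)])"
```

```text
t 8.025 rack [0.027  0.0031 0.2037] F [ 0.27 -0.63  0.27] gap -0.003313826654790944 yerr deg -0.14 tilt [ 0.002 -0.    -1.   ]
shift [ 0.197  -0.0505  0.0533]
[(array([ 0.03 , -0.048,  0.12 ]), 0.7)]
[]
```

The marker stands at rack y = -0.048, over the third gap. Now I go behind the tape measure with the fingers slightly spread.

servo_tool(plan=[[0.04,-0.01,0,0],[0.08,-0.02,0,0],[0.12,-0.03,0,0],[0.165,-0.04,0,0],[0.212,-0.052,0.02,0]], gripper=0.5)

```text
time: 8.85
tool_pos: [0.4191, -0.1004, 0.1809]
orientation: [0.0, -0.063, 0.998, -0.0]
ft_force: [0.6, -1.6, 0.3]
finger_gap: 0.251
grip_force: 0.0
```

servo_tool(plan=[[0,0,0.03,0],[0,0,0.06,0],[0,0,0.09,0],[0,0,0.12,0],[0,0,0.12,0]])

```text
time: 9.48
tool_pos: [0.4177, -0.099, 0.0593]
orientation: [-0.002, -0.063, 0.998, 0.001]
ft_force: [-0.5, 0.1, 0.9]
finger_gap: 0.249
grip_force: 0.0
```

```bash
python3 -c "
from h import *
state((-.185,-.048,.012))
s=snap('side','s2')
cv2.imwrite('pics/s2c.png',cv2.resize(s['frame'][160:400,180:500,::-1],None,fx=2.5,fy=2.5))
for c in('side','top'):
    snap(c); print([(rk(d['location']).round(3),d['score']) for d in robot.spot_point('tape_measure',c)])"
```

```text
t 9.475 rack [-0.188  -0.0477  0.0593] F [-0.46  0.12  0.9 ] gap 0.24926355354405497 yerr deg -0.2 tilt [-0.005  0.002 -1.   ]
shift [-0.0032 -0.0004  0.0473]
[(array([-0.269, -0.081,  0.   ]), 0.98), (array([-0.145, -0.187,  0.   ]), 0.75), (array([-0.11 , -0.052, -0.003]), 0.73), (array([-0.104,  0.067, -0.   ]), 0.51)]
[(array([-0.304, -0.218,  0.   ]), 0.81), (array([-0.111, -0.052, -0.   ]), 0.78), (array([-0.101,  0.063, -0.   ]), 0.56), (array([-0.01 ,  0.149, -0.002]), 0.29)]
```

View pics/s2c.png

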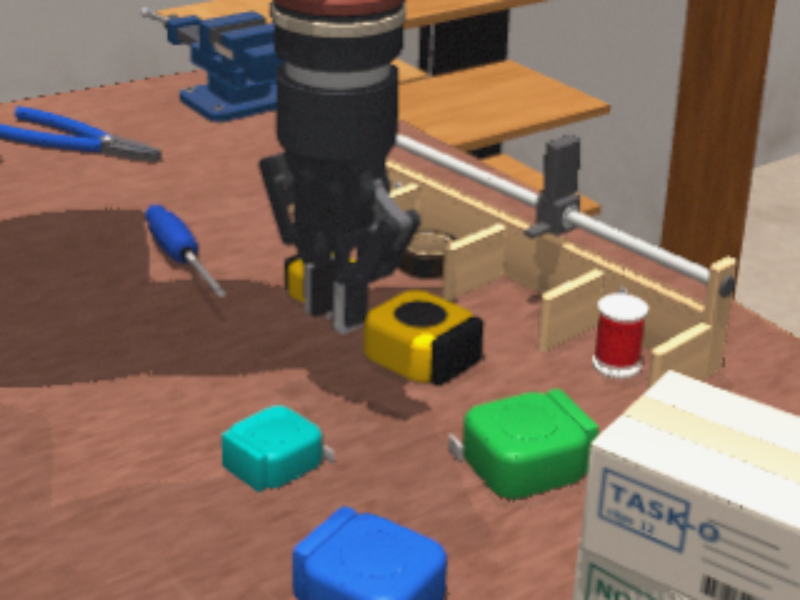

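The fingers, at crop (335,310), are behind the tape at (420,330), and the marker tab at (560,170) is over the third gap. I lower them, then push slowly.

servo_tool(plan=[[0,0,0.02,0],[0,0,0.04,0],[0,-0.001,0.046,0],[0,-0.001,0.046,0],[-0.012,-0.001,0.046,0.2]])

```text
time: 10.35
tool_pos: [0.4325, -0.0997, 0.016]
orientation: [0.0, -0.061, 0.998, -0.0]
ft_force: [0.3, 0.7, -0.2]
finger_gap: 0.251
grip_force: 0.0
```

servo_tool(plan=[[-0.01,0,0,0],[-0.018,0,0,0],[-0.026,0,0,0],[-0.034,0,0,0],[-0.042,0,0,0]])

```text
time: 10.98
tool_pos: [0.4741, -0.0944, 0.0152]
orientation: [-0.0, -0.061, 0.998, 0.0]
ft_force: [-1.1, 0.5, -0.3]
finger_gap: 0.246
grip_force: 0.7
```

servo_tool(plan=[[-0.006,0,0,0],[-0.012,0,0,0],[-0.018,0,0,0],[-0.024,0,0,0],[-0.024,0,0,0]])

```text
time: 11.6
tool_pos: [0.4985, -0.0916, 0.0154]
orientation: [0.0, -0.061, 0.998, -0.0]
ft_force: [-0.7, 0.2, -0.8]
finger_gap: 0.251
grip_force: 0.0
```

```bash
cat >> h.py <<'E'
def look():
    s=snap('top')
    print([(rk(d['location']).round(3),d['score'].__round__(2)) for d in robot.spot_point('tape_measure','top')])
    hsv=cv2.cvtColor(s['frame'],cv2.COLOR_RGB2HSV); m=cv2.inRange(hsv,(22,130,90),(34,255,255))
    cs=cv2.findContours(m,cv2.RETR_EXTERNAL,cv2.CHAIN_APPROX_NONE)[0]
    for c in cs:
        if cv2.contourArea(c)<300: continue
        p=np.array([rk(world(s,u,v,.036))[:2] for u,v in c[:,0]])*1000
        r=cv2.minAreaRect(p.astype(np.float32)); print('yellow',np.round(r[0]),np.round(r[1]),round(r[2],1), 'lo',p.min(0).round(),'hi',p.max(0).round())
E
python3 -c "
from h import *
state(); look()"
```

```text
t 11.6 rack [-0.1069 -0.0508  0.0154] F [-0.66  0.17 -0.84] gap 0.25059501201357354 yerr deg -0.39 tilt [ 0.001 -0.    -1.   ]
[(array([-0.306, -0.217,  0.003]), 0.78), (array([-0.105,  0.063, -0.   ]), 0.49)]
```

```bash
python3 -c "
from h import *
s=snap('side'); print([(rk(d['location']).round(3),round(d['score'],2)) for f in(robot.spot_point,robot.search_frame) for d in f('tape_measure','side')])
t=snap('top')
a=cv2.resize(s['frame'][200:360,240:500,::-1],(780,480))[:,:420];b=cv2.resize(t['frame'][140:300,290:430,::-1],None,fx=3,fy=3)[:,:380]
cv2.imwrite('pics/c3.png',np.hstack([a,b]))"
```

```text
[(array([-0.145, -0.185,  0.001]), 0.84), (array([-0.101,  0.064, -0.002]), 0.83), (array([-0.307, -0.218,  0.003]), 0.74), (array([-0.269, -0.084, -0.001]), 0.68), (array([-0.063, -0.052, -0.006]), 0.6), (array([-0.275, -0.096,  0.025]), 0.87), (array([-0.111,  0.052,  0.023]), 0.82), (array([-0.318, -0.23 ,  0.032]), 0.66), (array([-0.073, -0.084,  0.023]), 0.65), (array([-0.163, -0.202,  0.034]), 0.61)]
```

View pics/c3.png

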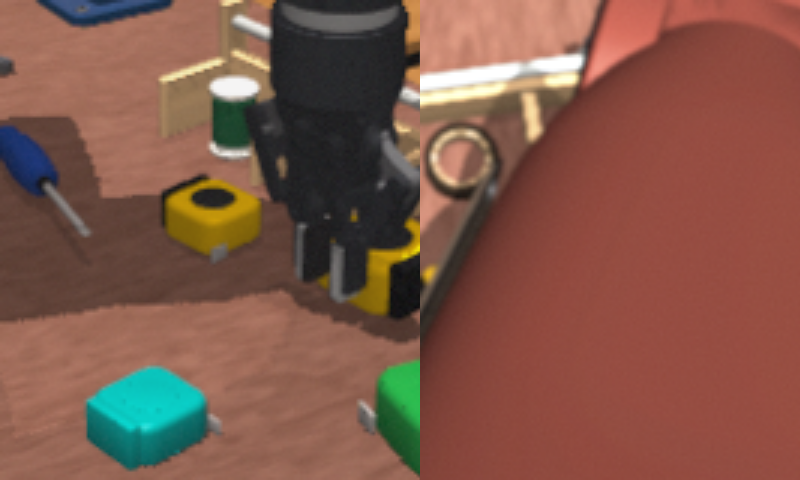

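Tape at rack (-0.063, -0.052), squared up by the fingers at the gap mouth. I continue pushing.

servo_tool(plan=[[-0.006,0,0,0],[-0.011,0,0,0],[-0.016,0,0,0],[-0.02,0,0,0],[-0.024,0,0,0]])

```text
time: 12.52
tool_pos: [0.5217, -0.0886, 0.0152]
orientation: [-0.0, -0.061, 0.998, 0.0]
ft_force: [-2.1, 0.5, 1.5]
finger_gap: 0.247
grip_force: 1.0
```

servo_tool(plan=[[-0.005,0,0,0],[-0.01,0,0,0],[-0.015,0,0,0],[-0.019,0,0,0],[-0.022,0,0,0]])

```text
time: 13.15
tool_pos: [0.5436, -0.0859, 0.0153]
orientation: [-0.0, -0.061, 0.998, -0.0]
ft_force: [-2.7, 0.2, 1.1]
finger_gap: 0.251
grip_force: 0.8
```

```bash
python3 -c "
from h import *
state()
s=snap('side'); print([(rk(d['location']).round(3),round(d['score'],2)) for f in(robot.spot_point,) for d in f('tape_measure','side')])"
```

```text
t 13.15 rack [-0.0615 -0.051   0.0153] F [-2.71  0.24  1.1 ] gap 0.25099806678066394 yerr deg -0.4 tilt [-0. -0. -1.]
[(array([-0.105,  0.066,  0.002]), 0.85), (array([-0.017, -0.051, -0.007]), 0.76), (array([-0.267, -0.082, -0.   ]), 0.71), (array([-0.146, -0.186,  0.001]), 0.68), (array([-0.306, -0.219, -0.001]), 0.62)]
```

Nearly home. I push on gently until the contact force rises at the back board.

servo_tool(plan=[[-0.002,0,0,0],[-0.004,0,0,0],[-0.006,0,0,0],[-0.007,0,0,0],[-0.008,0,0,0]])

```text
time: 13.88
tool_pos: [0.5512, -0.085, 0.0153]
orientation: [-0.0, -0.061, 0.998, -0.0]
ft_force: [-2.5, 0.2, 1.7]
finger_gap: 0.249
grip_force: 1.3
```

servo_tool(plan=[[-0.001,0,0,0],[-0.002,0,0,0],[-0.003,0,0,0]])

```text
time: 14.25
tool_pos: [0.5533, -0.0847, 0.0152]
orientation: [-0.001, -0.061, 0.998, -0.0]
ft_force: [-8.0, -1.7, 7.2]
finger_gap: 0.247
grip_force: 4.5
```

The force jumped to 8 N at TCP rack x ≈ -0.052, as expected against the back board. I back off and check.

servo_tool(plan=[[0.01,0,0,0],[0.03,0,0,0],[0.06,0,-0.03,0],[0.1,0,-0.09,0],[0.14,0,-0.15,0]])

```text
time: 14.88
tool_pos: [0.4248, -0.1003, 0.1505]
orientation: [0.0, -0.061, 0.998, 0.0]
ft_force: [0.6, -1.2, 1.5]
finger_gap: 0.251
grip_force: 0.0
```

servo_tool(plan=[[0.03,0.04,0,0],[0.06,0.09,0,0],[0.06,0.14,0,0],[0.06,0.18,0,0],[0.06,0.18,0,0]])

```text
time: 15.5
tool_pos: [0.344, 0.073, 0.1494]
orientation: [0.001, -0.063, 0.998, 0.0]
ft_force: [-0.7, -0.6, 1.0]
finger_gap: 0.246
grip_force: 0.0
```

```bash
python3 -c "
from h import *
state()
look()
for c in('side','top'):
    s=snap(c)
    for n in ('tape_measure','marker_tab','spool_a','small_tape','screwdriver'): print(c,n,[(rk(d['location']).round(3),round(d['score'],2)) for d in robot.spot_point(n,c)])
t=snap('top');s=snap('side')
a=cv2.resize(s['frame'][170:330,280:480,::-1],(400,320));b=cv2.resize(t['frame'][140:300,225:435,::-1],(420,320))[:,:400]
cv2.imwrite('pics/c4.png',np.hstack([a,b]))"
```

```text
t 15.5 rack [-0.239   0.1323  0.1494] F [-0.66 -0.61  1.02] gap 0.24617127637505648 yerr deg -0.16 tilt [ 0.001  0.001 -1.   ]
[(array([-0.012, -0.054, -0.001]), 0.9), (array([-0.104,  0.062,  0.003]), 0.86), (array([-0.266, -0.083, -0.002]), 0.76), (array([-0.148, -0.186,  0.002]), 0.74), (array([-0.306, -0.217,  0.004]), 0.73), (array([-0.013,  0.149, -0.004]), 0.21)]
yellow [-103.   61.] [49. 48.] 3.1 lo [-128.   37.] hi [-79.  86.]
yellow [-12. -49.] [64. 66.] 89.3 lo [-45. -81.] hi [ 21. -17.]
side tape_measure [(array([-0.148, -0.189, -0.   ]), 0.87), (array([-0.013, -0.052, -0.002]), 0.7), (array([-0.267, -0.08 , -0.002]), 0.59), (array([-0.106,  0.064, -0.002]), 0.55), (array([-0.304, -0.219,  0.002]), 0.55)]
side marker_tab [(array([ 0.027, -0.046,  0.118]), 0.63)]
side spool_a [(array([-0.006,  0.15 , -0.007]), 0.92), (array([-0.013, -0.147, -0.002]), 0.6)]
side small_tape [(array([-0.006,  0.049, -0.005]), 0.85)]
side screwdriver [(array([-0.16 ,  0.168,  0.001]), 0.64)]
top tape_measure [(array([-0.265, -0.08 , -0.001]), 0.97), (array([-0.011, -0.056, -0.002]), 0.92), (array([-0.305, -0.215,  0.004]), 0.83), (array([-0.146, -0.187,  0.003]), 0.71), (array([-0.104,  0.059,  0.001]), 0.59)]
top marker_tab [(array([-0.   ,  0.004,  0.003]), 0.24)]
top spool_a [(array([-0.014, -0.153, -0.001]), 0.88), (array([-0.013,  0.149, -0.005]), 0.85)]
top small_tape [(array([-0.01 ,  0.047,  0.001]), 0.61)]
top screwdriver []
```

View pics/c4.png

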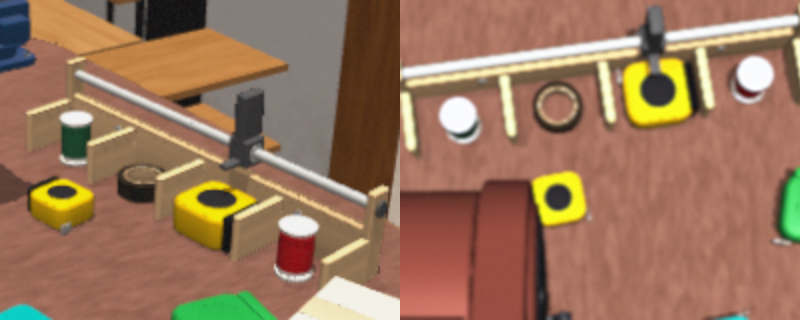

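The tape measure sits flat in the third gap at about (-0.012, -0.053), with the marker over it at y ≈ -0.046. The spools and the small tape are where they were, so I hand in.

```bash
python3 -c "
from bench import robot
print(robot.sign_off())"
```

```text
the job is handed in; nothing more can be done
None
```

The job is handed in: the marker stands over the third gap, and the tape measure is flat in that gap and pushed home against the back board; the hand-in returned no verdict. The spools and the small tape roll were where they started, and the screwdriver, only partly in view at the end, was never approached.

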